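# Watches onto their cushions

### The job

The serviced watches lie about the watchmaker's mat. Put each one, dial up and lying flat, in the middle of the cushion that has the colour of its dial; turn the rectangular black one so that it sits fully down between the two metal lips of the black cushion, its crown in the notch. Leave the clear dish of small parts where it stands.

Things in the scene. Friction and masses are not known exactly. Their poses are not given: they have to be found in the camera images.
- white_watch_center (a point): Round watch head without strap, gold-coloured case, white dial: 40 mm across, 12 mm thick, with integrated strap ends 26 mm wide and 9 mm high that make it 46 mm long along its y; grasp by the parallel end faces at y = +-23 mm. Crown sticks out 4.5 mm on its +x side. Point: its centre, 6 mm above the underside; z up through the dial. Loose, 60 to 130 g, lies dial up.
- blue_watch_center (a point): Round watch head without strap, steel case, blue dial: 40 mm across, 12 mm thick, with integrated strap ends 26 mm wide and 9 mm high that make it 46 mm long along its y; grasp by the parallel end faces at y = +-23 mm. Crown sticks out 4.5 mm on its +x side. Point: its centre, 6 mm above the underside; z up through the dial. Loose, 60 to 130 g, lies dial up.
- red_watch_center (a point): Round watch head without strap, steel case, red dial: 40 mm across, 12 mm thick, with integrated strap ends 26 mm wide and 9 mm high that make it 46 mm long along its y; grasp by the parallel end faces at y = +-23 mm. Crown sticks out 4.5 mm on its +x side. Point: its centre, 6 mm above the underside; z up through the dial. Loose, 60 to 130 g, lies dial up.
- black_watch_center (a point): Rectangular watch head without strap, steel case, black dial: 32 mm along its x, 44 mm along its y, 12 mm thick. Grasp by the end faces at y = +-22 mm. A brass crown, 6 mm across, sticks out 8 mm from the middle of its +x side, its axis 5 mm above the underside. Point: its centre, 6 mm above the underside; z up through the dial. Loose, 60 to 130 g, lies dial up.
- white_cushion: Fixed round cushion with a white top 70 mm across on a wooden foot 76 mm across; flat, its top is 10 mm above its origin, which is the centre of its underside (on the mat). z is up. Place of the white-dialled watch, whatever way that is turned.
- blue_cushion: Fixed round cushion with a blue top 70 mm across on a wooden foot 76 mm across; flat, its top is 10 mm above its origin, which is the centre of its underside (on the mat). z is up. Place of the blue-dialled watch, whatever way that is turned.
- red_cushion: Fixed round cushion with a red top 70 mm across on a wooden foot 76 mm across; flat, its top is 10 mm above its origin, which is the centre of its underside (on the mat). z is up. Place of the red-dialled watch, whatever way that is turned.
- black_cushion: Fixed, black: foot 76 mm across, flat top at z = 10 mm; origin: centre of underside, z up. Two aluminium lips 40 mm long run along y, inner faces at x = +-18.5 mm; they rise 6 mm, then flare out 45 deg for 4 mm more. Ends to +-y open for fingers. The +x lip has a notch 15 mm wide at its middle for the crown: the black watch sits with x and y along the cushion's, crown to +x; it will not go down reversed.
- parts_dish: Clear round dish, 80 mm across and 14 mm high, with white paper and tiny screws and wheels in it; origin at the centre of its underside. Loose, about 120 g; to be left where it is.

How it is judged (in metres and radians):
At the end, for the whole second after the job is handed in: White, blue and red watch each lie flat and dial up on the cushion of their colour, centre within 12 mm of the cushion's centre; the black watch lies flat and fully down between the lips of the black cushion (within 5 mm across, 8 mm along, 0.25 rad), crown in the notch; all at rest (horizontal distance between white_watch_center and white_cushion below 0.012 m and z of white_watch_center in the frame of white_cushion between 0.013 and 0.018 m and angle between each of white_watch_center, blue_watch_center, red_watch_center, black_watch_center's own z axis and vertical below 0.08 rad and linear speed of each of white_watch, blue_watch, red_watch, black_watch below 0.02 m/s and horizontal distance between blue_watch_center and blue_cushion below 0.012 m and z of blue_watch_center in the frame of blue_cushion between 0.013 and 0.018 m and horizontal distance between red_watch_center and red_cushion below 0.012 m and z of red_watch_center in the frame of red_cushion between 0.013 and 0.018 m and x of black_watch_center in the frame of black_cushion between -0.005 and 0.005 m and y of black_watch_center in the frame of black_cushion between -0.008 and 0.008 m and angle between the x axis of black_watch_center and the x axis of black_cushion, either way round below 0.25 rad and z of black_watch_center in the frame of black_cushion between 0.013 and 0.018 m); the robot touches nothing.
It fails at once if the dish of parts is shifted by more than 20 mm (distance of parts_dish from where it was at the start of the episode above 0.02 m).
It also fails if it takes over 112 s, if anything falls off the work surface, if the arm or the gripper's body presses on something with over 40 N, if the wrist force passes 120 N, or if a joint passes its speed limit or range.

### The arm

A 6-joint arm with a two-finger parallel gripper is mounted at the origin on the work surface. World frame = base frame: x ahead of the robot, y to its left, z up, the work surface at z = 0. Lengths are in mm, angles in degrees, forces in N, time in s.
With the tool pointing down it reaches from about 275 to 875 mm from the base axis. Payload 12.5 kg.
Tool frame: the origin (TCP) lies midway between the tips of the shut fingers; the grasp point (between the pads) lies grip_depth behind it (grip_depth is the distance from the TCP to the grasp point, in mm); z points along the fingers, y is the line along which they close (so a half turn about z gives the same grasp; the last joint's range is limited). The gripper opens to 85 mm and grips with 20 to 120 N. Pads are 22 mm wide; open, the fingers measure 114 mm over their backs; the gripper's body (76 mm by 85 mm) begins 54 mm behind the grasp point. The pads swing forward as they close: fully open they stand 13 mm farther back than shut.
Start: joints at [-80.363, 20.094, 94.641, -0, 65.266, -4.847], TCP at [137.584, -532.499, 231.29] pointing down, gripper open.
Joint ranges: [-157.81, 157.81], [-45, 120.19], [0.68, 151.7], [-89.99, 269.99], [4.06, 180], [-164.3, 164.3]. Speed limits (degrees/s): [127.2, 127.2, 159.86, 180, 180, 180].

### API

Orientations are given as [roll, pitch, yaw] about the fixed x, y, z axes, in that order (R = Rz(yaw) Ry(pitch) Rx(roll)).
In Python, from workcell import * gives the robot as it stands.
- The arm moves only by the tool step_arm, never from a script. Its argument "steps" is a list of rows, each an object with "hand": the gripper command: -1 is shut, 1 is fully open, values between are in proportion; "slide": the shift along the tool's x, y, z in units of 80 cm (1.0 is 80 cm), a list of three; "dr": the turn, a rotation vector about the tool's x, y, z in units of 4 degrees (1.0 is 4 degrees), a list of three. A call has 1 to 12 rows; each row shifts and turns the commanded pose from where the row before left it, along the tool's axes as they then stand; what a row does not reach is not made up. A row lasts 1/12 s, in which the tool goes at most 41.7 mm and 7.16 degrees, less where a joint would pass 70% of its speed; a pose out of reach is approached as far as the arm can. A call with a number of a shift or a turn outside -1 to 1 is refused whole. A call with a gripper value outside its range is refused whole. The fingers move at their own pace and stop on an object; "newtons" is the grip in N (left out, the last holds). Time passes only in rows, so rows that do not move let the fingers close. It gives the time, the measured TCP pose, the force, the opening and the grip force at its end, in the units of the state.
- state(): the state, without advancing time (a new reading comes with each control period).
- grab_frame(name): name is "side" or "top"; returns (picture, depth): 420x560x3 uint8, blue, green, red; 420x560 float32, mm along the optical axis (not along the pixel's ray), 0 where there is no reading.
- calibration(name): a dict with "K" (3x3 intrinsics, pixels), "extrinsics" (4x4, takes a point from world to camera coordinates). Camera axes: x right, y down, z forward; pixel columns grow to the right and rows downward; lengths in mm; the calibration is good to about 2 mm. A picture is of the moment at which its call begins. calibration takes no time and is no camera call.
- close_job(): hands the job in; it is judged then, once.
The state is a dict: "clock": time; "joints": joint angles; "qvel": joint speeds; "effort": joint torques, N m; "eef_pos": TCP position; "tool_rot": TCP orientation; "ft_force": force on the tool from outside, world axes, zero at the start; "torque": the same for the moment, N m; "finger_gap": opening from 0.0 (shut) to 1.0 (fully open); "grip_force": force on a finger pad.
Only numpy, scipy, OpenCV 4.12 (cv2) and the standard library are available. Lean on these libraries where they do the work, as an engineer would, in place of code of your own. Each camera call takes 0.05 s, during which the arm holds its last target. There are 200 camera calls.

## Working session

There is one attempt and no reset: what is moved stays moved. The work goes in short steps, Python scripts to look and compute and a tool call to move; the robot and the scene stay as the last step left them, time stands still between calls to the robot, and variables do not carry over. Pictures are saved under pics/ and viewed, at most 14 in all, crops included, and the job is handed in when it is done.

Besides the shell and the picture viewer there is one more tool, called after "Request:" as a command line: name --argument value ..., lists and objects as JSON in quotes. step_arm: Moves the arm, as the interface text tells. Its arguments: {"type":"object","properties":{"steps":{"type":"array","items":{"type":"object","properties":{"hand":{"type":"number"},"slide":{"type":"array","items":{"type":"number","minimum":-1,"maximum":1}},"dr":{"type":"array","items":{"type":"number","minimum":-1,"maximum":1}}}}},"newtons":{"type":"number"}},"required":["steps"]}

```bash
mkdir -p pics; ls
python3 - <<'E'
from workcell import *
import cv2,numpy as np
print(state()); 
for n in("top","side"):
    im,d=grab_frame(n); cv2.imwrite(f"pics/{n}0.png",im); np.save(f"pics/{n}0.npy",d); c=calibration(n); print(n,c["K"],c["extrinsics"])
E
```

```text
pics
{'clock': 0.0, 'joints': array([-8.03637727e+01,  2.01250824e+01,  9.46784416e+01,  1.71909521e-03,
        6.52659414e+01, -4.84786503e+00]), 'qvel': array([ 0.04301762, -0.01222302,  0.0064852 ,  0.00756234,  0.05519074,
        0.01075812]), 'effort': array([-3.03563447e-04, -5.06106412e+01, -2.91405505e+01, -6.69398855e-05,
        4.53451881e-03,  1.46223914e-05]), 'eef_pos': array([ 137.52905887, -532.17168194,  230.74140955]), 'tool_rot': array([-1.79930915e+02, -7.42547786e-03,  1.44833676e+01]), 'ft_force': array([0.43760586, 0.5125925 , 0.12494921]), 'torque': array([ 0.02822917, -0.02172221, -0.04362328]), 'grip_force': 0.0, 'finger_gap': 0.997234218806802}
top [[448.75149574   0.         282.8008088 ]
 [  0.         448.75149574 203.99252817]
 [  0.           0.           1.        ]] [[-1.07333465e-02 -9.99462852e-01 -3.09645483e-02  1.93687759e+01]
 [-9.90664642e-01  1.48371757e-02 -1.35511714e-01  5.29195890e+02]
 [ 1.35898350e-01  2.92209890e-02 -9.90291761e-01  8.42012471e+02]
 [ 0.00000000e+00  0.00000000e+00  0.00000000e+00  1.00000000e+00]]
side [[506.71801028   0.         279.82695104]
 [  0.         506.71801028 197.62879902]
 [  0.           0.           1.        ]] [[ 9.94756505e-01 -1.01820404e-01  9.59692063e-03 -5.43584471e+02]
 [-5.15645766e-02 -5.80372643e-01 -8.12716857e-01  8.11715394e+01]
 [ 8.83209493e-02  8.07960519e-01 -5.82579788e-01  1.14297907e+03]
 [ 0.00000000e+00  0.00000000e+00  0.00000000e+00  1.00000000e+00]]
```

View pics/top0.png

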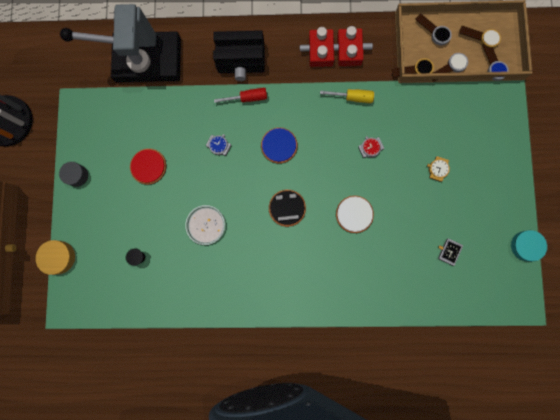

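View pics/side0.png

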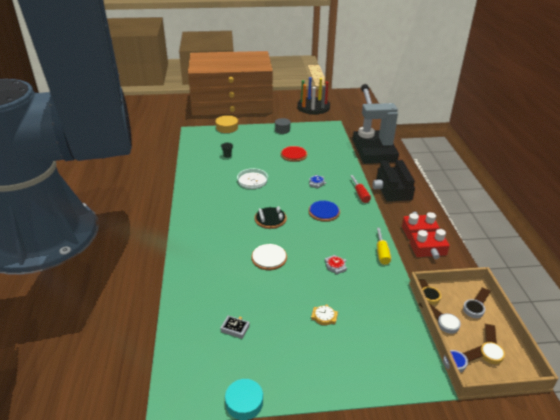

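The top view shows the watches at blue (219,145), red (371,147), white (439,169) and black (451,252). The cushions are at red (148,167), blue (279,146), black (287,208) and white (355,214), and the dish is at (206,225). The side view agrees with this. Next I'll make close crops for the orientations.

```bash
cat > h.py <<'E'
from workcell import *
import cv2,numpy as np
def ray(name,uv,z):
    c=calibration(name);E=np.array(c["extrinsics"]);R,t=E[:3,:3],E[:3,3]
    d=R.T@np.linalg.inv(c["K"])@[uv[0],uv[1],1.];o=-R.T@t
    return (o+d*(z-o[2])/d[2])[:2]
def proj(name,p):
    c=calibration(name);q=np.array(c["K"])@(np.array(c["extrinsics"])@[*p,1])[:3];return q[:2]/q[2]
E
python3 - <<'E'
from h import *
im=cv2.imread("pics/top0.png")
P=dict(blue=(219,145),red=(371,147),white=(439,169),black=(451,252),Cred=(148,167),Cblue=(279,146),Cblack=(287,208),Cwhite=(355,214),dish=(206,225))
hsv=cv2.cvtColor(im,cv2.COLOR_BGR2HSV)
mat=cv2.inRange(hsv,(60,70,40),(95,255,255)); 
tiles=[]
for n,(u,v) in P.items():
    r=26 if n[0]=='C' or n=='dish' else 20
    m=np.zeros_like(mat);cv2.circle(m,(u,v),r,255,-1);m&=~mat
    cs,_=cv2.findContours(m,0,cv2.CHAIN_APPROX_NONE);c=max(cs,key=cv2.contourArea)
    z=10 if n[0]=='C' else 8
    w=np.array([ray("top",p[0],z) for p in c],np.float32)
    rc=cv2.minAreaRect(w); (ex,ea,_)=(*cv2.minEnclosingCircle(w),0)
    print(n,rc and np.round([*rc[0],*rc[1],rc[2]],1),"circ",np.round(ex,1),round(ea,1))
    if n[0]!='C' or n=='Cblack': tiles.append(cv2.resize(im[v-22:v+23,u-22:u+23],(260,260),interpolation=cv2.INTER_CUBIC))
cv2.imwrite("pics/t.png",np.vstack([np.hstack(tiles[:3]),np.hstack(tiles[3:6])]))
E
```

```text
blue [6.593e+02 1.462e+02 4.480e+01 4.990e+01 3.000e-01] circ [658.5 147.2] 26.7
red [ 650.2 -166.8   45.5   48.9   23.7] circ [ 648.2 -168.3] 26.8
white [ 601.6 -300.7   47.    50.    69.9] circ [ 601.  -303.2] 27.1
black [ 435.6 -312.    43.8   47.2   63.8] circ [ 433.9 -315. ] 27.2
Cred [616.4 291.4  77.6  75.8  89.1] circ [616.5 291.6] 39.6
Cblue [655.7  20.9  76.2  76.   89. ] circ [655.9  20.5] 39.4
Cblack [525.    5.1  76.6  77.1  89.1] circ [525.9   5.1] 39.5
Cwhite [ 510.9 -129.9   77.8   76.5   89.1] circ [ 511.3 -129.5] 39.4
dish [493.1 171.2  81.6  81.   89.1] circ [494.1 171.3] 41.7
```

View pics/t.png

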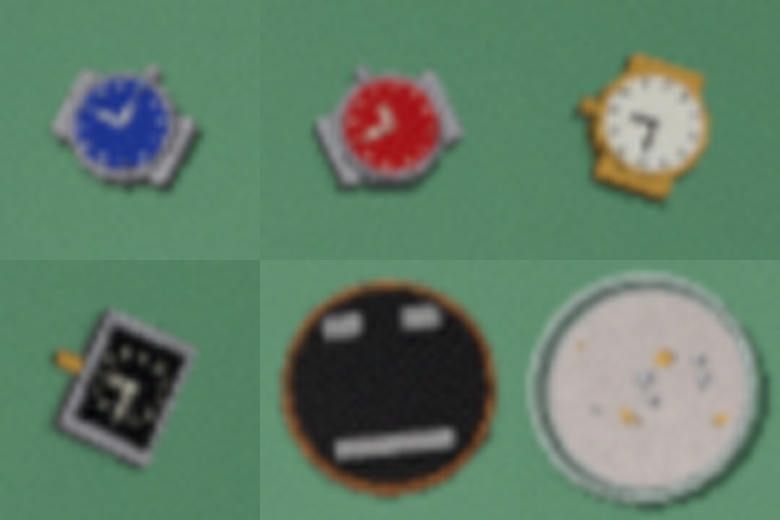

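The crops show these crown directions in the image: blue up-right, red up-left, white left and black left and slightly up. The black cushion's notched lip is the upper one, on the far side from the robot. I'll compute the precise values from both views.

Run:
```python
from h import *
import workcell; print([n for n in dir(workcell) if n[0]!='_']); print(getattr(workcell,'grip_depth',None))
fr={n:cv2.imread(f"pics/{n}0.png") for n in("top","side")}
rng={'blue':lambda h:cv2.inRange(h,(105,130,50),(130,255,255)),'red':lambda h:cv2.inRange(h,(0,130,60),(9,255,255))|cv2.inRange(h,(170,130,60),(180,255,255)),
'white':lambda h:cv2.inRange(h,(0,0,110),(180,70,255)),'gold':0}
C=dict(blue=(659,146),red=(650,-167),white=(601,-301),black=(435.6,-312),Cred=(616.4,291.4),Cblue=(655.7,20.9),Cwhite=(511,-130),Cblack=(525,5))
def disc(n,uv,r,cam):
    m=np.zeros(fr[cam].shape[:2],np.uint8);cv2.circle(m,tuple(int(round(a)) for a in uv),r,255,-1);return m
for n,xy in C.items():
    cu=n[0]=='C';z=10 if cu else 12;col=n.strip('C')
    out=[]
    for cam in fr:
        uv=proj(cam,(*xy,z));h=cv2.cvtColor(fr[cam],cv2.COLOR_BGR2HSV);d=disc(n,uv,26 if cu else 18,cam)
        if col in('blue','red','white'): m=rng[col](h)&d
        else: m=~cv2.inRange(h,(60,70,40),(95,255,255))&d
        m=cv2.morphologyEx(m,cv2.MORPH_CLOSE,np.ones((5,5)))
        cs,_=cv2.findContours(m,0,1);c=cv2.convexHull(max(cs,key=cv2.contourArea));M=cv2.moments(c)
        out.append(np.round(ray(cam,(M['m10']/M['m00'],M['m01']/M['m00']),z if col!='black' else 8),1))
    print(n,*out)
    if not cu: # orientation from top
        uv=proj("top",(*xy,6));h=cv2.cvtColor(fr["top"],cv2.COLOR_BGR2HSV)
        m=~cv2.inRange(h,(60,70,40),(95,255,255))&disc(n,uv,20,"top")
        k=6;u,v=[int(a) for a in uv];b=cv2.resize(fr["top"][v-20:v+21,u-20:u+21],None,fx=k,fy=k,interpolation=2)
        hb=cv2.cvtColor(b,cv2.COLOR_BGR2HSV);m=~cv2.inRange(hb,(60,70,40),(95,255,255))
        m=cv2.morphologyEx(m,cv2.MORPH_OPEN,cv2.getStructuringElement(cv2.MORPH_ELLIPSE,(45,45)))
        cs,_=cv2.findContours(m,0,1);c=max(cs,key=cv2.contourArea)
        w=np.array([ray("top",((p[0][0]+.5)/k-.5+u-20,(p[0][1]+.5)/k-.5+v-20),6) for p in c],np.float32)
        M=cv2.moments(w);ang=np.degrees(.5*np.arctan2(2*M['mu11'],M['mu20']-M['mu02']))
        print('   long axis',round(ang,1),'c',np.round([M['m10']/M['m00'],M['m01']/M['m00']],1),'rect',np.round(np.hstack(cv2.minAreaRect(w)),1))
# lips
for cam in fr:
    h=cv2.cvtColor(fr[cam],cv2.COLOR_BGR2HSV);m=cv2.inRange(h,(0,0,95),(180,90,255))&disc('',proj(cam,(525,5,10)),20,cam)
    cs,_=cv2.findContours(m,0,1)
    for c in cs: 
        if cv2.contourArea(c)>4:
            r=cv2.minAreaRect(c);bp=cv2.boxPoints(r);print(cam,r,np.round(ray(cam,r[0],18),1),np.round([ray(cam,p,18) for p in bp],0).tolist())
```

```text
['Unreachable', 'calibration', 'close_job', 'grab_frame', 'grip_depth', 'state']
18.700000000000003
blue [659.3 145.8] [657.6 146.8]
   long axis 58.4 c [659.8 146.5] rect [660.4 146.2  50.3  43.8  64. ]
red [ 648.7 -168.1] [ 646.2 -165.5]
   long axis -65.2 c [ 649.  -168.1] rect [ 649.6 -167.9   44.    49.7   24.1]
white [ 602.8 -306.1] [ 599.6 -299. ]
   long axis -23.4 c [ 601.5 -303.4] rect [ 601.6 -303.3   43.5   53.7   46.5]
black [ 434.5 -314. ] [ 431.8 -312.5]
   long axis -28.1 c [ 434.1 -316.1] rect [ 434.4 -315.3   38.5   47.8   63.2]
Cred [617.  292.2] [614.7 289.8]
Cblue [656.3  20.1] [654.5  20.9]
Cwhite [ 511.  -129.7] [ 508.4 -130.6]
Cblack [525.8   5.3] [523.6   2.9]
top ((287.0000305175781, 207.99998474121094), (39.354793548583984, 39.354793548583984), 63.43495178222656) [523.7   4.8] [[542.0, 58.0], [577.0, -14.0], [505.0, -47.0], [471.0, 23.0]]
side ((280.5, 215.5), (5.0, 3.0), 90.0) [547.3  -5.5] [[545.0, 4.0], [552.0, 4.0], [550.0, -15.0], [543.0, -15.0]]
side ((270.0270080566406, 219.3378143310547), (33.37299346923828, 19.399080276489258), 9.462321281433105) [521.8 -17.7] [[479.0, -39.0], [491.0, 33.0], [566.0, 4.0], [551.0, -65.0]]
side ((278.0, 208.5), (5.0, 4.0), 90.0) [544.2  22. ] [[540.0, 32.0], [550.0, 31.0], [548.0, 12.0], [539.0, 13.0]]
```

```bash
cat >> h.py <<'E'
def go(x,y,z,yaw=None):
    """tool-frame slide units (after turning to yaw) and turn units to reach the target"""
    s=state();r=s["tool_rot"];p=s["eef_pos"]
    from scipy.spatial.transform import Rotation as Ro
    R0=Ro.from_euler("xyz",r,degrees=True);R1=Ro.from_euler("xyz",[180,0,r[2] if yaw is None else yaw],degrees=True)
    dr=np.degrees((R0.inv()*R1).as_rotvec())/4
    sl=R1.inv().apply(np.array([x,y,z])-p)/800
    print("t",round(s["clock"],2),"p",p.round(1),"rot",r.round(1),"| dr",dr.round(2),"slide",sl.round(4),"n",round(np.linalg.norm(sl)/.045,1))
E
python3 - <<'E'
from h import *
go(432.5,-314.5,60,63)
im=cv2.imread("pics/top0.png");k=8
b=cv2.resize(im[186:231,265:310],None,fx=k,fy=k,interpolation=2)
m=cv2.inRange(cv2.cvtColor(b,cv2.COLOR_BGR2HSV),(0,0,100),(180,60,255))
for c in cv2.findContours(m,0,1)[0]:
    if cv2.contourArea(c)>100:
        r=cv2.minAreaRect(c);f=lambda p:ray("top",((p[0]+.5)/k-.5+265,(p[1]+.5)/k-.5+186),19)
        print(f(r[0]).round(1),np.round([f(p) for p in cv2.boxPoints(r)],1).tolist())
E
```

```text
t 0.1 p [ 137.5 -532.2  230.8] rot [-179.9   -0.    14.5] | dr [-1.000e-02 -1.000e-02 -1.213e+01] slide [0.4099 0.205  0.2135] n 11.2
[504.8   3.4] [[505.8, 23.7], [509.8, -16.3], [503.8, -16.9], [499.8, 23.1]]
[546.  21.] [[548.1, 27.9], [550.7, 15.5], [543.9, 14.1], [541.3, 26.5]]
[548.8  -6.1] [[551.7, -0.1], [552.6, -11.7], [545.9, -12.2], [545.0, -0.6]]
[560.2  16.2] [[557.3, 30.8], [566.2, 2.6], [563.0, 1.7], [554.2, 29.8]]
```

Request:
step_arm --newtons 40 --steps '[{"hand": 0.4,"dr": [0,0,-1]},{"hand": 0.4,"dr": [0,0,-1]},{"hand": 0.4,"dr": [0,0,-1]},{"hand": 0.4,"dr": [0,0,-1]},{"hand": 0.4,"dr": [0,0,-1]},{"hand": 0.4,"dr": [0,0,-1]},{"hand": 0.4,"dr": [0,0,-1]},{"hand": 0.4,"dr": [0,0,-1]},{"hand": 0.4,"dr": [0,0,-1]},{"hand": 0.4,"dr": [0,0,-1]},{"hand": 0.4,"dr": [0,0,-1]},{"hand": 0.4,"dr": [0,0,-1]}]'

```text
$.steps[0]: bad value
```

Request:
step_arm --steps '[{"hand": 0.4,"slide": [0.034,0.017,0.0178]},{"hand": 0.4,"slide": [0.034,0.017,0.0178]},{"hand": 0.4,"slide": [0.034,0.017,0.0178]},{"hand": 0.4,"slide": [0.034,0.017,0.0178]},{"hand": 0.4,"slide": [0.034,0.017,0.0178]},{"hand": 0.4,"slide": [0.034,0.017,0.0178]},{"hand": 0.4,"slide": [0.034,0.017,0.0178]},{"hand": 0.4,"slide": [0.034,0.017,0.0178]},{"hand": 0.4,"slide": [0.034,0.017,0.0178]},{"hand": 0.4,"slide": [0.034,0.017,0.0178]},{"hand": 0.4,"slide": [0.034,0.017,0.0178]},{"hand": 0.4,"slide": [0,0,0]}]'

```text
$.steps[0]: bad value
```

```bash
python3 -c "
from h import *
go(432.5,-314.5,0.5,63);print(state()['finger_gap'])"
```

```text
t 0.1 p [ 137.5 -532.2  230.8] rot [-179.9   -0.    14.5] | dr [-1.000e-02 -1.000e-02 -1.213e+01] slide [0.4099 0.205  0.2879] n 12.0
1.0065877325671608
```

Request:
step_arm --newtons 40 --steps '[{"hand": 0.4,"slide": [0,0,0],"dr": [0,0,-1]},{"hand": 0.4,"slide": [0,0,0],"dr": [0,0,-1]},{"hand": 0.4,"slide": [0,0,0],"dr": [0,0,-1]},{"hand": 0.4,"slide": [0,0,0],"dr": [0,0,-1]},{"hand": 0.4,"slide": [0,0,0],"dr": [0,0,-1]},{"hand": 0.4,"slide": [0,0,0],"dr": [0,0,-1]},{"hand": 0.4,"slide": [0,0,0],"dr": [0,0,-1]},{"hand": 0.4,"slide": [0,0,0],"dr": [0,0,-1]},{"hand": 0.4,"slide": [0,0,0],"dr": [0,0,-1]},{"hand": 0.4,"slide": [0,0,0],"dr": [0,0,-1]},{"hand": 0.4,"slide": [0,0,0],"dr": [0,0,-1]},{"hand": 0.4,"slide": [0,0,0],"dr": [0,0,-1]}]'

```text
clock: 1.1
eef_pos: [137.6, -532.3, 231.0]
tool_rot: [-180.0, -0.0, 62.7]
ft_force: [0.0, 0.3, 0.6]
finger_gap: 0.701
grip_force: 0.0
```

Request:
step_arm --steps '[{"hand": 0.4,"slide": [0.034,0.017,0.0178],"dr": [0,0,0]},{"hand": 0.4,"slide": [0.034,0.017,0.0178],"dr": [0,0,0]},{"hand": 0.4,"slide": [0.034,0.017,0.0178],"dr": [0,0,0]},{"hand": 0.4,"slide": [0.034,0.017,0.0178],"dr": [0,0,0]},{"hand": 0.4,"slide": [0.034,0.017,0.0178],"dr": [0,0,0]},{"hand": 0.4,"slide": [0.034,0.017,0.0178],"dr": [0,0,0]},{"hand": 0.4,"slide": [0.034,0.017,0.0178],"dr": [0,0,0]},{"hand": 0.4,"slide": [0.034,0.017,0.0178],"dr": [0,0,0]},{"hand": 0.4,"slide": [0.034,0.017,0.0178],"dr": [0,0,0]},{"hand": 0.4,"slide": [0.034,0.017,0.0178],"dr": [0,0,0]},{"hand": 0.4,"slide": [0.034,0.017,0.0178],"dr": [0,0,0]},{"hand": 0.4,"slide": [0,0,0],"dr": [0,0,0]}]'

```text
clock: 2.1
eef_pos: [410.5, -332.7, 72.1]
tool_rot: [-179.8, -0.1, 62.7]
ft_force: [-0.5, -0.3, -1.1]
finger_gap: 0.702
grip_force: 0.0
```

```bash
python3 -c "
from h import *
go(432.5,-314.5,0.5,63)"
```

```text
t 2.1 p [ 410.5 -332.7   72.1] rot [-1.798e+02 -1.000e-01  6.270e+01] | dr [-0.05 -0.02 -0.09] slide [0.0328 0.0141 0.0895] n 2.1
```

Request:
step_arm --steps '[{"hand": 0.4,"slide": [0.0328,0.0141,0.0095],"dr": [0,0,-0.09]},{"hand": 0.4,"slide": [0,0,0.03],"dr": [0,0,0]},{"hand": 0.4,"slide": [0,0,0.03],"dr": [0,0,0]},{"hand": 0.4,"slide": [0,0,0.02],"dr": [0,0,0]},{"hand": 0.4,"slide": [0,0,0],"dr": [0,0,0]},{"hand": 0.4,"slide": [0,0,0],"dr": [0,0,0]}]'

```text
clock: 2.6
eef_pos: [430.2, -318.1, 2.8]
tool_rot: [-179.9, -0.0, 62.8]
ft_force: [0.2, -0.5, 1.2]
finger_gap: 0.701
grip_force: 0.0
```

```bash
python3 -c "
from h import *
go(432.5,-314.5,0.5,63)
im=np.hstack([cv2.resize(grab_frame(n)[0][int(v)-35:int(v)+35,int(u)-35:int(u)+35],(400,400),interpolation=2) for n in('top','side') for u,v in [proj(n,(432,-314,10))]])
cv2.imwrite('pics/g1.png',im)"
```

```text
t 2.6 p [ 430.2 -318.1    2.8] rot [-179.9   -0.    62.8] | dr [-0.02 -0.   -0.04] slide [0.0054 0.0005 0.0029] n 0.1
```

View pics/g1.png

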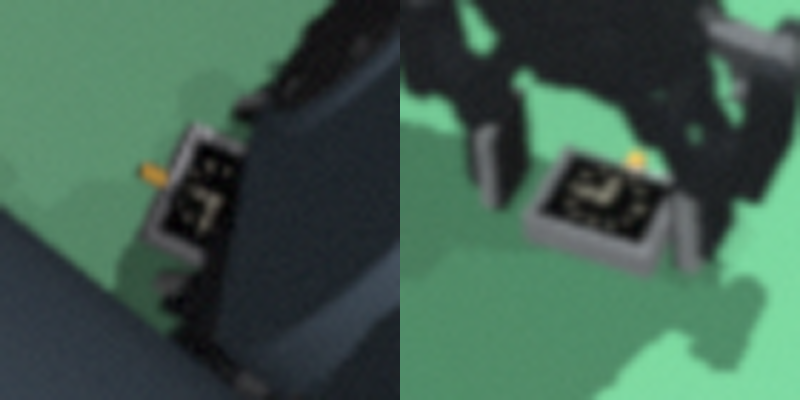

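The fingers straddle the black watch, with the pads at its end faces. I'll trim the position, grip and lift.

Request:
step_arm --steps '[{"hand": 0.4,"slide": [0.0054,0.0005,0.0029],"dr": [0,0,0]},{"hand": 0.4,"slide": [0,0,0],"dr": [0,0,0]},{"hand": -0.2,"slide": [0,0,0],"dr": [0,0,0]},{"hand": -0.4,"slide": [0,0,0],"dr": [0,0,0]},{"hand": -0.4,"slide": [0,0,0],"dr": [0,0,0]},{"hand": -0.4,"slide": [0,0,0],"dr": [0,0,0]},{"hand": -0.4,"slide": [0,0,0],"dr": [0,0,0]},{"hand": -0.4,"slide": [0,0,-0.02],"dr": [0,0,0]},{"hand": -0.4,"slide": [0,0,-0.035],"dr": [0,0,0]},{"hand": -0.4,"slide": [0,0,-0.035],"dr": [0,0,0]},{"hand": -0.4,"slide": [0,0,0],"dr": [0,0,0]}]'

```text
clock: 3.62
eef_pos: [434.8, -316.1, 77.4]
tool_rot: [179.6, 0.1, 62.9]
ft_force: [0.7, -0.9, 0.9]
finger_gap: 0.499
grip_force: 41.3
```

```bash
python3 -c "
from h import *
go(525,4.5,70,5.7)"
```

```text
t 3.62 p [ 434.8 -316.1   77.4] rot [1.796e+02 1.000e-01 6.290e+01] | dr [ 0.1  -0.03 14.29] slide [ 0.1519 -0.3876  0.0093] n 9.3
```

Request:
step_arm --steps '[{"hand": -0.4,"slide": [0,0,0],"dr": [0,0,1]},{"hand": -0.4,"slide": [0,0,0],"dr": [0,0,1]},{"hand": -0.4,"slide": [0,0,0],"dr": [0,0,1]},{"hand": -0.4,"slide": [0,0,0],"dr": [0,0,1]},{"hand": -0.4,"slide": [0,0,0],"dr": [0,0,1]},{"hand": -0.4,"slide": [0,0,0],"dr": [0,0,1]},{"hand": -0.4,"slide": [0,0,0],"dr": [0,0,1]},{"hand": -0.4,"slide": [0,0,0],"dr": [0,0,1]},{"hand": -0.4,"slide": [0,0,0],"dr": [0,0,1]},{"hand": -0.4,"slide": [0,0,0],"dr": [0,0,1]},{"hand": -0.4,"slide": [0,0,0],"dr": [0,0,1]},{"hand": -0.4,"slide": [0,0,0],"dr": [0,0,1]}]'

```text
clock: 4.62
eef_pos: [432.8, -314.4, 72.5]
tool_rot: [-180.0, 0.0, 14.6]
ft_force: [-0.2, 0.0, 0.2]
finger_gap: 0.5
grip_force: 41.3
```

Request:
step_arm --steps '[{"hand": -0.4,"slide": [0,0,0],"dr": [0,0,1]},{"hand": -0.4,"slide": [0,0,0],"dr": [0,0,1]},{"hand": -0.4,"slide": [0,0,0],"dr": [0,0,0.3]},{"hand": -0.4,"slide": [0.017,-0.043,0],"dr": [0,0,0]},{"hand": -0.4,"slide": [0.017,-0.043,0],"dr": [0,0,0]},{"hand": -0.4,"slide": [0.017,-0.043,0],"dr": [0,0,0]},{"hand": -0.4,"slide": [0.017,-0.043,0],"dr": [0,0,0]},{"hand": -0.4,"slide": [0.017,-0.043,0],"dr": [0,0,0]},{"hand": -0.4,"slide": [0.017,-0.043,0],"dr": [0,0,0]},{"hand": -0.4,"slide": [0.017,-0.043,0],"dr": [0,0,0]},{"hand": -0.4,"slide": [0.017,-0.043,0],"dr": [0,0,0]},{"hand": -0.4,"slide": [0.017,-0.043,0],"dr": [0,0,0]}]'

```text
clock: 5.62
eef_pos: [524.4, 7.5, 72.7]
tool_rot: [180.0, -0.0, 5.7]
ft_force: [-0.1, -0.7, -0.4]
finger_gap: 0.501
grip_force: 41.3
```

```bash
python3 -c "
from h import *
go(525,4.5,70,5.7)"
```

```text
t 5.62 p [524.4   7.5  72.7] rot [180.   -0.    5.7] | dr [ 0.   -0.    0.01] slide [0.0003 0.0038 0.0033] n 0.1
```

Request:
step_arm --steps '[{"hand": -0.4,"slide": [0,0.003,0.0341],"dr": [0,0,0]},{"hand": -0.4,"slide": [0,0,0],"dr": [0,0,0]},{"hand": -0.4,"slide": [0,0,0],"dr": [0,0,0]},{"hand": -0.4,"slide": [0,0,0],"dr": [0,0,0]}]'

```text
clock: 5.95
eef_pos: [524.4, 2.4, 45.9]
tool_rot: [180.0, 0.0, 5.6]
ft_force: [0.1, 0.0, -0.7]
finger_gap: 0.505
grip_force: 41.3
```

```bash
python3 -c "
from h import *
go(525,4.5,11,5.7)
im=np.hstack([cv2.resize(grab_frame(n)[0][int(v)-35:int(v)+35,int(u)-35:int(u)+35],(400,400),interpolation=2) for n in('top','side') for u,v in [proj(n,(525,4,30))]])
cv2.imwrite('pics/g2.png',im)"
```

```text
t 5.95 p [524.4   2.4  45.9] rot [180.    0.    5.6] | dr [ 0.    0.01 -0.02] slide [ 0.001  -0.0025  0.0436] n 1.0
```

View pics/g2.png

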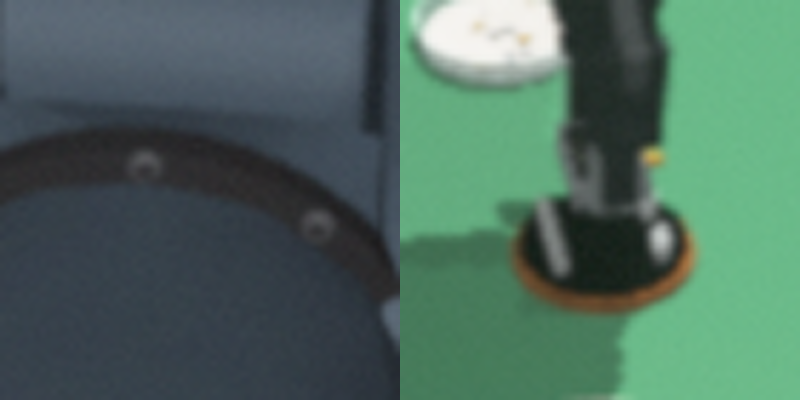

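The side view shows the watch held over the black cushion, crown at crop (652,157) towards the notch side, lips visible below. I'll check the crown position numerically.

```bash
python3 -c "
from h import *
im=grab_frame('side')[0];u,v=proj('side',(525,4,30)).astype(int)
h=cv2.cvtColor(im,cv2.COLOR_BGR2HSV);m=np.zeros(im.shape[:2],np.uint8)
m[v-15:v+2,u:u+16]=cv2.inRange(h,(15,120,90),(35,255,255))[v-15:v+2,u:u+16]
ys,xs=np.nonzero(m);print(len(xs),xs.min(),xs.max(),ys.min(),ys.max())
print(ray('side',(xs.mean(),ys.mean()),50.5),ray('side',(xs.max()+.5,ys.mean()),50.5)); go(525,4.5,11,5.7)"
```

```text
3 278 280 201 201
[544.79987134   7.35524281] [548.24320137   7.04866532]
t 6.1 p [524.9   2.3  46.3] rot [ 1.8e+02 -1.0e-01  5.6e+00] | dr [ 0.   -0.02 -0.03] slide [ 0.0004 -0.0027  0.0442] n 1.0
```

Request:
step_arm --steps '[{"hand": -0.4,"slide": [-0.0005,-0.002,0.015],"dr": [0,0,0]},{"hand": -0.4,"slide": [0,0,0.01],"dr": [0,0,0]},{"hand": -0.4,"slide": [0,0,0.008],"dr": [0,0,0]},{"hand": -0.4,"slide": [0,0,0.004],"dr": [0,0,0]},{"hand": -0.4,"slide": [0,0,0.003],"dr": [0,0,0]},{"hand": -0.4,"slide": [0,0,0],"dr": [0,0,0]},{"hand": -0.4,"slide": [0,0,0],"dr": [0,0,0]},{"hand": -0.4,"slide": [0,0,0],"dr": [0,0,0]}]'

```text
clock: 6.77
eef_pos: [524.2, 4.7, 13.8]
tool_rot: [180.0, -0.0, 5.6]
ft_force: [0.0, 0.5, -0.4]
finger_gap: 0.5
grip_force: 41.3
```

```bash
python3 -c "
from h import *
go(525,4,11,5.7)"
```

```text
t 6.77 p [524.2   4.7  13.8] rot [180.   -0.    5.6] | dr [ 0.   -0.01 -0.01] slide [0.0009 0.001  0.0034] n 0.1
```

Request:
step_arm --steps '[{"hand": -0.4,"slide": [0,0.0005,0.0018],"dr": [0,0,0]},{"hand": -0.4,"slide": [0,0,0.0015],"dr": [0,0,0]},{"hand": -0.4,"slide": [0,0,0],"dr": [0,0,0]},{"hand": -0.4,"slide": [0,0,0],"dr": [0,0,0]}]'

```text
clock: 7.1
eef_pos: [524.2, 4.3, 11.4]
tool_rot: [180.0, -0.0, 5.6]
ft_force: [-2.7, 0.5, 7.5]
finger_gap: 0.508
grip_force: 42.3
```

Request:
step_arm --steps '[{"hand": 0.1,"slide": [0,0,0],"dr": [0,0,0]},{"hand": 0.35,"slide": [0,0,0],"dr": [0,0,0]},{"hand": 0.4,"slide": [0,0,0],"dr": [0,0,0]},{"hand": 0.4,"slide": [0,0,-0.01],"dr": [0,0,0]},{"hand": 0.4,"slide": [0,0,-0.03],"dr": [0,0,0]},{"hand": 0.4,"slide": [0,0,-0.04],"dr": [0,0,0]},{"hand": 0.4,"slide": [0,0.03,-0.02],"dr": [0,0,0]},{"hand": 0.4,"slide": [0,0.03,0],"dr": [0,0,0]},{"hand": 0.4,"slide": [0,0,0],"dr": [0,0,0]},{"hand": 0.4,"slide": [0,0,0],"dr": [0,0,0]}]'

```text
clock: 7.93
eef_pos: [528.8, -44.1, 91.3]
tool_rot: [180.0, -0.0, 5.5]
ft_force: [-0.5, 0.0, -1.2]
finger_gap: 0.704
grip_force: 0.0
```

```bash
python3 -c "
from h import *
go(600.5,-303,60,68)
go(600.5,-303,60,-30)
im=np.hstack([cv2.resize(grab_frame(n)[0][int(v)-25:int(v)+25,int(u)-25:int(u)+25],(400,400),interpolation=2) for n in('top','side') for u,v in [proj(n,(525,4,20))]])
cv2.imwrite('pics/g3.png',im)"
```

```text
t 7.93 p [528.8 -44.1  91.3] rot [180.   -0.    5.5] | dr [ 1.000e-02 -1.000e-02 -1.561e+01] slide [-0.2665  0.2044  0.0392] n 7.5
t 7.93 p [528.8 -44.1  91.3] rot [180.   -0.    5.5] | dr [-0.   -0.01  8.89] slide [0.2395 0.2355 0.0392] n 7.5
```

View pics/g3.png

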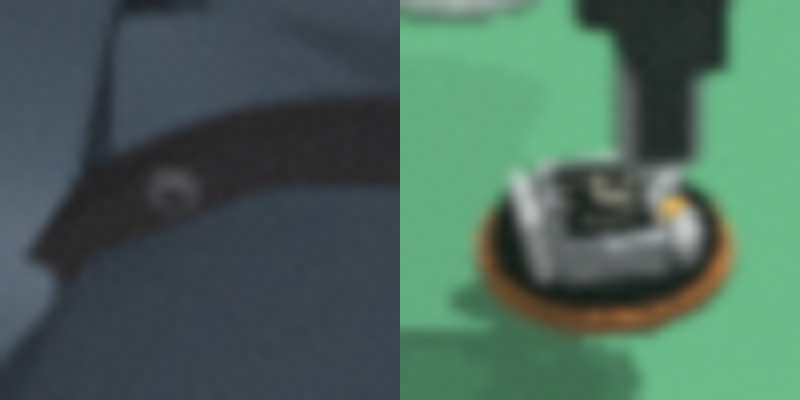

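The black watch sits between the lips with its crown in the notch. I'll check the depth later. White is next.

Request:
step_arm --steps '[{"hand": 0.4,"slide": [0,0,0],"dr": [0,0,-1]},{"hand": 0.4,"slide": [0,0,0],"dr": [0,0,-1]},{"hand": 0.4,"slide": [0,0,0],"dr": [0,0,-1]},{"hand": 0.4,"slide": [0,0,0],"dr": [0,0,-1]},{"hand": 0.4,"slide": [0,0,0],"dr": [0,0,-1]},{"hand": 0.4,"slide": [0,0,0],"dr": [0,0,-1]},{"hand": 0.4,"slide": [0,0,0],"dr": [0,0,-1]},{"hand": 0.4,"slide": [0,0,0],"dr": [0,0,-1]},{"hand": 0.4,"slide": [0,0,0],"dr": [0,0,-1]},{"hand": 0.4,"slide": [0,0,0],"dr": [0,0,-1]},{"hand": 0.4,"slide": [0,0,0],"dr": [0,0,-1]},{"hand": 0.4,"slide": [0,0,0],"dr": [0,0,-1]}]'

```text
clock: 9.03
eef_pos: [528.4, -42.4, 90.4]
tool_rot: [-179.9, 0.0, 53.9]
ft_force: [-0.0, 0.2, 0.7]
finger_gap: 0.702
grip_force: 0.0
```

Request:
step_arm --steps '[{"hand": 0.4,"slide": [0,0,0],"dr": [0,0,-1]},{"hand": 0.4,"slide": [0,0,0],"dr": [0,0,-1]},{"hand": 0.4,"slide": [0,0,0],"dr": [0,0,-1]},{"hand": 0.4,"slide": [0,0,0],"dr": [0,0,-0.6]},{"hand": 0.4,"slide": [-0.0444,0.034,0],"dr": [0,0,0]},{"hand": 0.4,"slide": [-0.0444,0.034,0],"dr": [0,0,0]},{"hand": 0.4,"slide": [-0.0444,0.034,0],"dr": [0,0,0]},{"hand": 0.4,"slide": [-0.0444,0.034,0],"dr": [0,0,0]},{"hand": 0.4,"slide": [-0.0444,0.034,0.02],"dr": [0,0,0]},{"hand": 0.4,"slide": [-0.0444,0.034,0.02],"dr": [0,0,0]},{"hand": 0.4,"slide": [0,0,0],"dr": [0,0,0]},{"hand": 0.4,"slide": [0,0,0],"dr": [0,0,0]}]'

```text
clock: 10.03
eef_pos: [593.7, -279.9, 61.0]
tool_rot: [-179.8, -0.0, 68.0]
ft_force: [0.1, -0.0, -0.0]
finger_gap: 0.697
grip_force: 0.0
```

```bash
python3 -c "
from h import *
go(600.5,-303,0.5,68)"
```

```text
t 10.03 p [ 593.7 -279.9   61. ] rot [-179.8   -0.    68. ] | dr [-0.04 -0.01 -0.01] slide [-0.0236  0.0187  0.0756] n 1.8
```

Request:
step_arm --steps '[{"hand": 0.4,"slide": [-0.0236,0.0187,0.01],"dr": [0,0,0]},{"hand": 0.4,"slide": [0,0,0.02],"dr": [0,0,0]},{"hand": 0.4,"slide": [0,0,0.025],"dr": [0,0,0]},{"hand": 0.4,"slide": [0,0,0.0206],"dr": [0,0,0]},{"hand": 0.4,"slide": [0,0,0],"dr": [0,0,0]},{"hand": 0.4,"slide": [0,0,0],"dr": [0,0,0]},{"hand": 0.4,"slide": [0,0,0],"dr": [0,0,0]}]'

```text
clock: 10.62
eef_pos: [601.8, -302.0, 3.6]
tool_rot: [179.9, 0.0, 68.1]
ft_force: [0.6, 0.6, 0.7]
finger_gap: 0.701
grip_force: 0.0
```

```bash
python3 -c "
from h import *
go(600.5,-303,0.5,68)
im=np.hstack([cv2.resize(grab_frame(n)[0][int(v)-30:int(v)+30,int(u)-30:int(u)+30],(400,400),interpolation=2) for n in('top','side') for u,v in [proj(n,(600,-303,10))]])
cv2.imwrite('pics/g4.png',im)"
```

```text
t 10.62 p [ 601.8 -302.     3.6] rot [179.9   0.   68.1] | dr [0.02 0.   0.03] slide [-0.0018 -0.001   0.0039] n 0.1
```

View pics/g4.png

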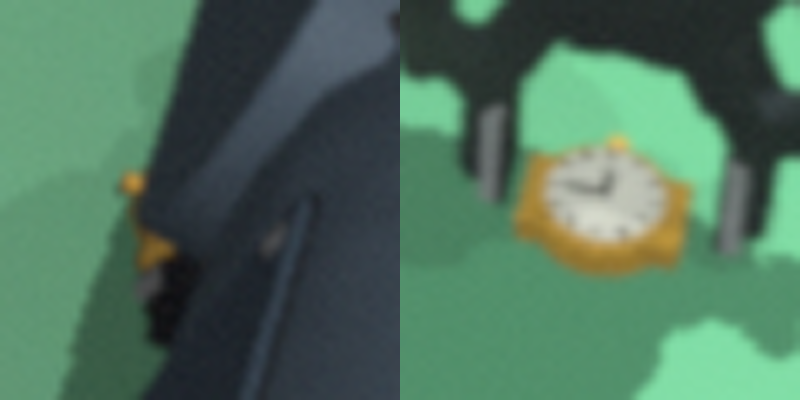

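The fingers are either side of the white watch's lug ends. I'll trim, grip and lift.

Request:
step_arm --steps '[{"hand": 0.4,"slide": [-0.001,-0.001,0.0036],"dr": [0,0,0]},{"hand": 0.4,"slide": [0,0,0],"dr": [0,0,0]},{"hand": -0.2,"slide": [0,0,0],"dr": [0,0,0]},{"hand": -0.4,"slide": [0,0,0],"dr": [0,0,0]},{"hand": -0.4,"slide": [0,0,0],"dr": [0,0,0]},{"hand": -0.4,"slide": [0,0,0],"dr": [0,0,0]},{"hand": -0.4,"slide": [0,0,0],"dr": [0,0,0]},{"hand": -0.4,"slide": [0,0,-0.02],"dr": [0,0,0]},{"hand": -0.4,"slide": [0,0,-0.035],"dr": [0,0,0]},{"hand": -0.4,"slide": [0,0,-0.035],"dr": [0,0,0]},{"hand": -0.4,"slide": [0,0,0],"dr": [0,0,0]},{"hand": -0.4,"slide": [0,0,0],"dr": [0,0,0]}]'

```text
clock: 11.72
eef_pos: [600.7, -303.6, 73.7]
tool_rot: [179.8, 0.0, 68.0]
ft_force: [0.0, 0.2, -2.0]
finger_gap: 0.522
grip_force: 41.4
```

```bash
python3 -c "
from h import *
go(509.8,-130,60)"
```

```text
t 11.72 p [ 600.7 -303.6   73.7] rot [179.8   0.   68. ] | dr [0.05 0.01 0.  ] slide [ 0.1588 -0.1866  0.0171] n 5.5
```

Request:
step_arm --steps '[{"hand": -0.4,"slide": [0.0265,-0.0311,0.0],"dr": [0,0,0]},{"hand": -0.4,"slide": [0.0265,-0.0311,0],"dr": [0,0,0]},{"hand": -0.4,"slide": [0.0265,-0.0311,0],"dr": [0,0,0]},{"hand": -0.4,"slide": [0.0265,-0.0311,0],"dr": [0,0,0]},{"hand": -0.4,"slide": [0.0265,-0.0311,0],"dr": [0,0,0]},{"hand": -0.4,"slide": [0.0265,-0.0311,0.017],"dr": [0,0,0]},{"hand": -0.4,"slide": [0,0,0.025],"dr": [0,0,0]},{"hand": -0.4,"slide": [0,0,0],"dr": [0,0,0]},{"hand": -0.4,"slide": [0,0,0],"dr": [0,0,0]},{"hand": -0.4,"slide": [0,0,0],"dr": [0,0,0]}]'

```text
clock: 12.55
eef_pos: [509.6, -130.1, 38.2]
tool_rot: [180.0, 0.0, 68.0]
ft_force: [0.6, 0.1, -0.2]
finger_gap: 0.529
grip_force: 41.5
```

```bash
python3 -c "
from h import *
go(509.8,-130,12)"
```

```text
t 12.55 p [ 509.6 -130.1   38.2] rot [180.   0.  68.] | dr [0.01 0.   0.  ] slide [0.0002 0.0002 0.0327] n 0.7
```

Request:
step_arm --steps '[{"hand": -0.4,"slide": [0,0,0.02],"dr": [0,0,0]},{"hand": -0.4,"slide": [0,0,0.009],"dr": [0,0,0]},{"hand": -0.4,"slide": [0,0,0.003],"dr": [0,0,0]},{"hand": -0.4,"slide": [0,0,0.001],"dr": [0,0,0]},{"hand": -0.4,"slide": [0,0,0],"dr": [0,0,0]},{"hand": -0.4,"slide": [0,0,0],"dr": [0,0,0]}]'

```text
clock: 13.05
eef_pos: [509.4, -129.6, 11.9]
tool_rot: [180.0, -0.0, 68.0]
ft_force: [0.5, -0.9, -0.2]
finger_gap: 0.525
grip_force: 41.5
```

Request:
step_arm --steps '[{"hand": -0.4,"slide": [0,0,0.0013],"dr": [0,0,0]},{"hand": -0.4,"slide": [0,0,0],"dr": [0,0,0]},{"hand": 0.1,"slide": [0,0,0],"dr": [0,0,0]},{"hand": 0.4,"slide": [0,0,0],"dr": [0,0,0]},{"hand": 0.4,"slide": [0,0,0],"dr": [0,0,0]},{"hand": 0.4,"slide": [0,0,-0.01],"dr": [0,0,0]},{"hand": 0.4,"slide": [0,0,-0.03],"dr": [0,0,0]},{"hand": 0.4,"slide": [0,0,-0.04],"dr": [0,0,0]},{"hand": 0.4,"slide": [0,0,0],"dr": [0,0,1]},{"hand": 0.4,"slide": [0,0,0],"dr": [0,0,1]},{"hand": 0.4,"slide": [0,0,0],"dr": [0,0,1]},{"hand": 0.4,"slide": [0,0,0],"dr": [0,0,1]}]'

```text
clock: 14.05
eef_pos: [509.2, -129.4, 75.2]
tool_rot: [180.0, -0.0, 51.8]
ft_force: [-0.5, 0.4, -0.8]
finger_gap: 0.701
grip_force: 0.0
```

Request:
step_arm --steps '[{"hand": 0.4,"slide": [0,0,0],"dr": [0,0,1]},{"hand": 0.4,"slide": [0,0,0],"dr": [0,0,1]},{"hand": 0.4,"slide": [0,0,0],"dr": [0,0,1]},{"hand": 0.4,"slide": [0,0,0],"dr": [0,0,1]},{"hand": 0.4,"slide": [0,0,0],"dr": [0,0,1]},{"hand": 0.4,"slide": [0,0,0],"dr": [0,0,1]},{"hand": 0.4,"slide": [0,0,0],"dr": [0,0,0.75]},{"hand": 0.4,"slide": [0,0,0],"dr": [0,0,0]},{"hand": 0.4,"slide": [0,0,0],"dr": [0,0,0]}]'

```text
clock: 14.8
eef_pos: [509.2, -129.4, 74.8]
tool_rot: [180.0, -0.0, 25.1]
ft_force: [0.2, 0.1, 0.3]
finger_gap: 0.694
grip_force: 0.0
```

```bash
python3 -c "
from h import *
go(648,-167.3,60,25)"
```

```text
t 14.8 p [ 509.2 -129.4   74.8] rot [180.   -0.   25.1] | dr [ 0.   -0.    0.04] slide [0.1373 0.1163 0.0185] n 4.0
```

Request:
step_arm --steps '[{"hand": 0.4,"slide": [0.0275,0.0233,0],"dr": [0,0,0]},{"hand": 0.4,"slide": [0.0275,0.0233,0],"dr": [0,0,0]},{"hand": 0.4,"slide": [0.0275,0.0233,0],"dr": [0,0,0]},{"hand": 0.4,"slide": [0.0275,0.0233,0],"dr": [0,0,0]},{"hand": 0.4,"slide": [0.0275,0.0233,0.02],"dr": [0,0,0]},{"hand": 0.4,"slide": [0,0,0.025],"dr": [0,0,0]},{"hand": 0.4,"slide": [0,0,0],"dr": [0,0,0]},{"hand": 0.4,"slide": [0,0,0],"dr": [0,0,0]},{"hand": 0.4,"slide": [0,0,0],"dr": [0,0,0]}]'

```text
clock: 15.55
eef_pos: [647.9, -167.2, 39.3]
tool_rot: [180.0, -0.0, 25.1]
ft_force: [0.8, 0.1, -0.7]
finger_gap: 0.697
grip_force: 0.0
```

```bash
python3 -c "
from h import *
go(648,-167.3,0.5,25)"
```

```text
t 15.55 p [ 647.9 -167.2   39.3] rot [180.   -0.   25.1] | dr [ 0.   -0.    0.02] slide [0.     0.0002 0.0485] n 1.1
```

Request:
step_arm --steps '[{"hand": 0.4,"slide": [0,0,0.02],"dr": [0,0,0]},{"hand": 0.4,"slide": [0,0,0.02],"dr": [0,0,0]},{"hand": 0.4,"slide": [0,0,0.008],"dr": [0,0,0]},{"hand": 0.4,"slide": [0,0,0],"dr": [0,0,0]},{"hand": 0.4,"slide": [0,0,0],"dr": [0,0,0]},{"hand": 0.4,"slide": [0,0,0],"dr": [0,0,0]}]'

```text
clock: 16.05
eef_pos: [648.6, -167.4, 0.7]
tool_rot: [180.0, -0.0, 25.0]
ft_force: [-0.7, -0.3, -0.9]
finger_gap: 0.697
grip_force: 0.0
```

```bash
python3 -c "
from h import *
go(648,-167.3,0.5,25)
im=np.hstack([cv2.resize(grab_frame(n)[0][int(v)-30:int(v)+30,int(u)-30:int(u)+30],(400,400),interpolation=2) for n,p in (('side',(648,-167,10)),('side',(510,-130,10))) for u,v in [proj(n,p)]])
cv2.imwrite('pics/g5.png',im)"
```

```text
t 16.05 p [ 648.6 -167.4    0.7] rot [180.  -0.  25.] | dr [ 0.01 -0.01  0.01] slide [-0.0006 -0.0004  0.0003] n 0.0
```

View pics/g5.png

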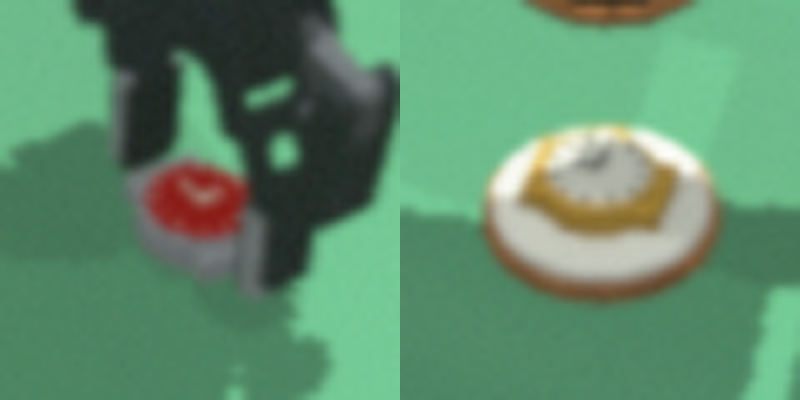

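The red watch is between the pads. White sits flat and centred once I allow for the dial's height. I'll grip red.

Request:
step_arm --steps '[{"hand": -0.2,"slide": [0,0,0],"dr": [0,0,0]},{"hand": -0.4,"slide": [0,0,0],"dr": [0,0,0]},{"hand": -0.4,"slide": [0,0,0],"dr": [0,0,0]},{"hand": -0.4,"slide": [0,0,0],"dr": [0,0,0]},{"hand": -0.4,"slide": [0,0,0],"dr": [0,0,0]},{"hand": -0.4,"slide": [0,0,-0.02],"dr": [0,0,0]},{"hand": -0.4,"slide": [0,0,-0.035],"dr": [0,0,0]},{"hand": -0.4,"slide": [0,0,-0.035],"dr": [0,0,0]},{"hand": -0.4,"slide": [0,0,-0.02],"dr": [0,0,0]},{"hand": -0.4,"slide": [0,0,0],"dr": [0,0,0]},{"hand": -0.4,"slide": [0,0,0],"dr": [0,0,0]}]'

```text
clock: 17.07
eef_pos: [648.4, -167.3, 89.0]
tool_rot: [179.9, -0.1, 25.0]
ft_force: [-0.5, 0.2, -2.3]
finger_gap: 0.521
grip_force: 41.6
```

```bash
python3 -c "
from h import *
go(616,291,90)"
```

```text
t 17.07 p [ 648.4 -167.3   89. ] rot [ 1.799e+02 -1.000e-01  2.500e+01] | dr [ 0.02 -0.02 -0.  ] slide [ 0.2058 -0.5362 -0.0012] n 12.8
```

Request:
step_arm --steps '[{"hand": -0.4,"slide": [0.0158,-0.0412,0],"dr": [0,0,0]},{"hand": -0.4,"slide": [0.0158,-0.0412,0],"dr": [0,0,0]},{"hand": -0.4,"slide": [0.0158,-0.0412,0],"dr": [0,0,0]},{"hand": -0.4,"slide": [0.0158,-0.0412,0],"dr": [0,0,0]},{"hand": -0.4,"slide": [0.0158,-0.0412,0],"dr": [0,0,0]},{"hand": -0.4,"slide": [0.0158,-0.0412,0],"dr": [0,0,0]},{"hand": -0.4,"slide": [0.0158,-0.0412,0],"dr": [0,0,0]},{"hand": -0.4,"slide": [0.0158,-0.0412,0],"dr": [0,0,0]},{"hand": -0.4,"slide": [0.0158,-0.0412,0],"dr": [0,0,0]},{"hand": -0.4,"slide": [0.0158,-0.0412,0],"dr": [0,0,0]},{"hand": -0.4,"slide": [0.0158,-0.0412,0],"dr": [0,0,0]},{"hand": -0.4,"slide": [0.0158,-0.0412,0],"dr": [0,0,0]}]'

```text
clock: 18.07
eef_pos: [616.9, 256.7, 86.3]
tool_rot: [-180.0, 0.2, 25.0]
ft_force: [0.1, 0.4, -1.0]
finger_gap: 0.525
grip_force: 41.6
```

Request:
step_arm --steps '[{"hand": -0.4,"slide": [0.0158,-0.0412,0],"dr": [0,0,0]},{"hand": -0.4,"slide": [0,0,0.03],"dr": [0,0,0]},{"hand": -0.4,"slide": [0,0,0.03],"dr": [0,0,0]},{"hand": -0.4,"slide": [0,0,0],"dr": [0,0,0]},{"hand": -0.4,"slide": [0,0,0],"dr": [0,0,0]},{"hand": -0.4,"slide": [0,0,0],"dr": [0,0,0]}]'

```text
clock: 18.57
eef_pos: [616.0, 290.2, 40.4]
tool_rot: [-180.0, -0.0, 25.0]
ft_force: [-0.8, 0.1, -1.2]
finger_gap: 0.522
grip_force: 41.6
```

```bash
python3 -c "
from h import *
go(616,291,11)"
```

```text
t 18.57 p [616.  290.2  40.4] rot [-180.   -0.   25.] | dr [-0. -0.  0.] slide [ 0.0005 -0.0009  0.0368] n 0.8
```

Lower, release, lift, and turn towards blue's yaw (-30).

Request:
step_arm --steps '[{"hand": -0.4,"slide": [0.0005,-0.0009,0.02],"dr": [0,0,0]},{"hand": -0.4,"slide": [0,0,0.011],"dr": [0,0,0]},{"hand": -0.4,"slide": [0,0,0.004],"dr": [0,0,0]},{"hand": -0.4,"slide": [0,0,0.0015],"dr": [0,0,0]},{"hand": -0.4,"slide": [0,0,0],"dr": [0,0,0]},{"hand": -0.4,"slide": [0,0,0],"dr": [0,0,0]}]'

```text
clock: 19.07
eef_pos: [615.8, 291.1, 10.8]
tool_rot: [180.0, 0.0, 25.0]
ft_force: [-1.4, -0.1, 2.4]
finger_gap: 0.527
grip_force: 41.9
```

Request:
step_arm --steps '[{"hand": 0.1,"slide": [0,0,0],"dr": [0,0,0]},{"hand": 0.4,"slide": [0,0,0],"dr": [0,0,0]},{"hand": 0.4,"slide": [0,0,0],"dr": [0,0,0]},{"hand": 0.4,"slide": [0,0,-0.01],"dr": [0,0,0]},{"hand": 0.4,"slide": [0,0,-0.03],"dr": [0,0,0]},{"hand": 0.4,"slide": [0,0,-0.04],"dr": [0,0,0]},{"hand": 0.4,"slide": [0,0,0],"dr": [0,0,1]},{"hand": 0.4,"slide": [0,0,0],"dr": [0,0,1]},{"hand": 0.4,"slide": [0,0,0],"dr": [0,0,1]},{"hand": 0.4,"slide": [0,0,0],"dr": [0,0,1]},{"hand": 0.4,"slide": [0,0,0],"dr": [0,0,1]},{"hand": 0.4,"slide": [0,0,0],"dr": [0,0,1]}]'

```text
clock: 20.07
eef_pos: [615.9, 291.4, 75.4]
tool_rot: [-180.0, -0.0, 0.8]
ft_force: [-0.3, -0.1, -0.5]
finger_gap: 0.698
grip_force: 0.0
```

Request:
step_arm --steps '[{"hand": 0.4,"slide": [0,0,0],"dr": [0,0,1]},{"hand": 0.4,"slide": [0,0,0],"dr": [0,0,1]},{"hand": 0.4,"slide": [0,0,0],"dr": [0,0,1]},{"hand": 0.4,"slide": [0,0,0],"dr": [0,0,1]},{"hand": 0.4,"slide": [0,0,0],"dr": [0,0,1]},{"hand": 0.4,"slide": [0,0,0],"dr": [0,0,1]},{"hand": 0.4,"slide": [0,0,0],"dr": [0,0,1]},{"hand": 0.4,"slide": [0,0,0],"dr": [0,0,0.75]},{"hand": 0.4,"slide": [0,0,0],"dr": [0,0,0]},{"hand": 0.4,"slide": [0,0,0],"dr": [0,0,0]}]'

```text
clock: 20.9
eef_pos: [615.9, 291.4, 75.2]
tool_rot: [-180.0, -0.0, -29.9]
ft_force: [-0.3, 0.2, 0.0]
finger_gap: 0.7
grip_force: 0.0
```

```bash
python3 -c "
from h import *
go(658.7,146.3,60,-30)"
```

```text
t 20.9 p [615.9 291.4  75.2] rot [-180.    -0.   -29.9] | dr [-0.01 -0.    0.04] slide [0.137  0.1303 0.019 ] n 4.2
```

Request:
step_arm --steps '[{"hand": 0.4,"slide": [0.0274,0.0261,0],"dr": [0,0,0]},{"hand": 0.4,"slide": [0.0274,0.0261,0],"dr": [0,0,0]},{"hand": 0.4,"slide": [0.0274,0.0261,0],"dr": [0,0,0]},{"hand": 0.4,"slide": [0.0274,0.0261,0],"dr": [0,0,0]},{"hand": 0.4,"slide": [0.0274,0.0261,0.02],"dr": [0,0,0]},{"hand": 0.4,"slide": [0,0,0.025],"dr": [0,0,0]},{"hand": 0.4,"slide": [0,0,0],"dr": [0,0,0]},{"hand": 0.4,"slide": [0,0,0],"dr": [0,0,0]},{"hand": 0.4,"slide": [0,0,0],"dr": [0,0,0]}]'

```text
clock: 21.65
eef_pos: [658.8, 147.0, 39.8]
tool_rot: [-180.0, -0.0, -29.9]
ft_force: [-0.3, 0.4, 1.1]
finger_gap: 0.704
grip_force: 0.0
```

```bash
python3 -c "
from h import *
go(658.7,146.3,0.5,-30)"
```

```text
t 21.65 p [658.8 147.   39.8] rot [-180.    -0.   -29.9] | dr [-0.01 -0.01  0.04] slide [0.0003 0.0009 0.0491] n 1.1
```

Request:
step_arm --steps '[{"hand": 0.4,"slide": [0.0003,0.0009,0.02],"dr": [0,0,0]},{"hand": 0.4,"slide": [0,0,0.02],"dr": [0,0,0]},{"hand": 0.4,"slide": [0,0,0.0085],"dr": [0,0,0]},{"hand": 0.4,"slide": [0,0,0],"dr": [0,0,0]},{"hand": 0.4,"slide": [0,0,0],"dr": [0,0,0]},{"hand": 0.4,"slide": [0,0,0],"dr": [0,0,0]}]'

```text
clock: 22.15
eef_pos: [658.8, 145.7, 0.6]
tool_rot: [-180.0, -0.0, -29.9]
ft_force: [0.1, -0.6, 0.1]
finger_gap: 0.7
grip_force: 0.0
```

```bash
python3 -c "
from h import *
go(658.7,146.3,0.5,-30)
im=np.hstack([cv2.resize(grab_frame(n)[0][int(v)-30:int(v)+30,int(u)-30:int(u)+30],(400,400),interpolation=2) for n,p in (('side',(658,146,10)),('side',(616,291,10))) for u,v in [proj(n,p)]])
cv2.imwrite('pics/g6.png',im)"
```

```text
t 22.15 p [6.588e+02 1.457e+02 6.000e-01] rot [-180.    -0.   -29.9] | dr [-0.01 -0.01  0.02] slide [-0.0005 -0.0006  0.0002] n 0.0
```

View pics/g6.png

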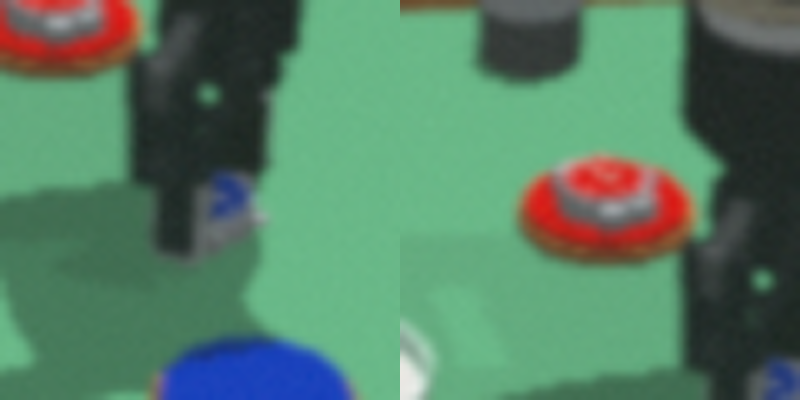

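Red sits centred on its cushion. The blue watch is between the fingers, so I'll grip it.

Request:
step_arm --steps '[{"hand": -0.2,"slide": [0,0,0],"dr": [0,0,0]},{"hand": -0.4,"slide": [0,0,0],"dr": [0,0,0]},{"hand": -0.4,"slide": [0,0,0],"dr": [0,0,0]},{"hand": -0.4,"slide": [0,0,0],"dr": [0,0,0]},{"hand": -0.4,"slide": [0,0,0],"dr": [0,0,0]},{"hand": -0.4,"slide": [0,0,-0.02],"dr": [0,0,0]},{"hand": -0.4,"slide": [0,0,-0.03],"dr": [0,0,0]},{"hand": -0.4,"slide": [0,0,-0.03],"dr": [0,0,0]},{"hand": -0.4,"slide": [0,0,0],"dr": [0,0,0]},{"hand": -0.4,"slide": [0,0,0],"dr": [0,0,0]}]'

```text
clock: 23.08
eef_pos: [659.3, 145.5, 66.3]
tool_rot: [-179.9, -0.1, -30.0]
ft_force: [-0.8, -0.5, -2.2]
finger_gap: 0.521
grip_force: 41.2
```

```bash
python3 -c "
from h import *
go(655.4,20.5,40)"
```

```text
t 23.08 p [659.3 145.5  66.3] rot [-1.799e+02 -1.000e-01 -3.000e+01] | dr [-0.03 -0.04  0.  ] slide [0.0738 0.1379 0.0329] n 3.6
```

Request:
step_arm --steps '[{"hand": -0.4,"slide": [0.0185,0.0345,0],"dr": [0,0,0]},{"hand": -0.4,"slide": [0.0185,0.0345,0],"dr": [0,0,0]},{"hand": -0.4,"slide": [0.0185,0.0345,0],"dr": [0,0,0]},{"hand": -0.4,"slide": [0.0185,0.0345,0.01],"dr": [0,0,0]},{"hand": -0.4,"slide": [0,0,0.0225],"dr": [0,0,0]},{"hand": -0.4,"slide": [0,0,0],"dr": [0,0,0]},{"hand": -0.4,"slide": [0,0,0],"dr": [0,0,0]},{"hand": -0.4,"slide": [0,0,0],"dr": [0,0,0]}]'

```text
clock: 23.75
eef_pos: [654.6, 21.0, 38.2]
tool_rot: [180.0, 0.0, -29.9]
ft_force: [0.7, -0.6, -0.9]
finger_gap: 0.527
grip_force: 41.2
```

```bash
python3 -c "
from h import *
go(655.4,20.5,10.8)"
```

```text
t 23.75 p [654.6  21.   38.2] rot [180.    0.  -29.9] | dr [0. 0. 0.] slide [0.0012 0.     0.0343] n 0.8
```

Request:
step_arm --steps '[{"hand": -0.4,"slide": [0.0008,0,0.018],"dr": [0,0,0]},{"hand": -0.4,"slide": [0,0,0.011],"dr": [0,0,0]},{"hand": -0.4,"slide": [0,0,0.004],"dr": [0,0,0]},{"hand": -0.4,"slide": [0,0,0.001],"dr": [0,0,0]},{"hand": -0.4,"slide": [0,0,0],"dr": [0,0,0]},{"hand": -0.4,"slide": [0,0,0],"dr": [0,0,0]}]'

```text
clock: 24.25
eef_pos: [654.8, 20.5, 11.0]
tool_rot: [180.0, 0.1, -29.9]
ft_force: [-5.5, 0.7, 8.3]
finger_gap: 0.524
grip_force: 42.1
```

Release, rise, then swing clear to the right (-y) for a final look.

Request:
step_arm --steps '[{"hand": 0.1,"slide": [0,0,0],"dr": [0,0,0]},{"hand": 0.4,"slide": [0,0,0],"dr": [0,0,0]},{"hand": 0.4,"slide": [0,0,0],"dr": [0,0,0]},{"hand": 0.4,"slide": [0,0,-0.01],"dr": [0,0,0]},{"hand": 0.4,"slide": [0,0,-0.03],"dr": [0,0,0]},{"hand": 0.4,"slide": [0,0,-0.04],"dr": [0,0,0]},{"hand": 0.4,"slide": [0,0,-0.045],"dr": [0,0,0]},{"hand": 0.4,"slide": [0,0,-0.045],"dr": [0,0,0]},{"hand": 0.4,"slide": [0,0.044,0],"dr": [0,0,0]},{"hand": 0.4,"slide": [0,0.044,0],"dr": [0,0,0]},{"hand": 0.4,"slide": [0,0.044,0],"dr": [0,0,0]},{"hand": 0.4,"slide": [0,0.044,0],"dr": [0,0,0]}]'

```text
clock: 25.25
eef_pos: [584.0, -103.1, 147.5]
tool_rot: [-180.0, -0.0, -29.9]
ft_force: [0.2, -1.0, 0.1]
finger_gap: 0.697
grip_force: 0.0
```

Request:
step_arm --steps '[{"hand": 0.4,"slide": [0,0.044,0],"dr": [0,0,0]},{"hand": 0.4,"slide": [0,0.044,0],"dr": [0,0,0]},{"hand": 0.4,"slide": [0,0.044,0],"dr": [0,0,0]},{"hand": 0.4,"slide": [0,0.044,0],"dr": [0,0,0]},{"hand": 0.4,"slide": [0,0.044,0],"dr": [0,0,0]},{"hand": 0.4,"slide": [0,0.044,0],"dr": [0,0,0]},{"hand": 0.4,"slide": [0,0.044,0],"dr": [0,0,0]},{"hand": 0.4,"slide": [0,0.044,0],"dr": [0,0,0]},{"hand": 0.4,"slide": [0,0.044,0],"dr": [0,0,0]},{"hand": 0.4,"slide": [0,0.044,0],"dr": [0,0,0]},{"hand": 0.4,"slide": [0,0,0],"dr": [0,0,0]},{"hand": 0.4,"slide": [0,0,0],"dr": [0,0,0]}]'

```text
clock: 26.25
eef_pos: [408.2, -408.3, 147.1]
tool_rot: [180.0, -0.0, -30.1]
ft_force: [0.0, 0.5, 0.3]
finger_gap: 0.701
grip_force: 0.0
```

```bash
python3 -c "
from h import *
C=dict(red=(616.9,291.9),blue=(656.2,20.4),white=(511.1,-129.7),black=(525.9,5.3))
t=grab_frame('top')[0];s=grab_frame('side')[0];rows=[]
for n,im in (('top',t),('side',s)):
    rows.append(np.hstack([cv2.resize(im[int(v)-24:int(v)+25,int(u)-24:int(u)+25],(200,200),interpolation=2) for p in C.values() for u,v in [proj(n,(*p,14))]]))
cv2.imwrite('pics/f.png',np.vstack(rows));cv2.imwrite('pics/ftop.png',t);print(state()['eef_pos'])"
```

```text
[ 409.27881756 -406.61998253  146.958017  ]
```

View pics/f.png

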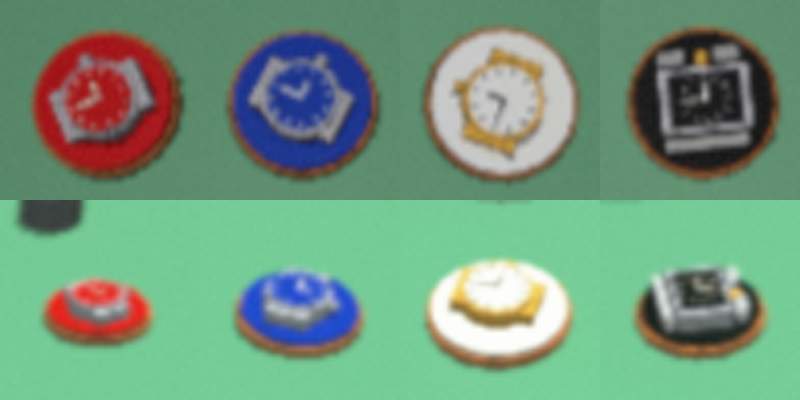

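All four watches are centred on their cushions, and the black one's crown is in the notch. I'll use depth to confirm the heights.

```bash
python3 -c "
from h import *
C=dict(red=(616.9,291.9),blue=(656.2,20.4),white=(511.1,-129.7),black=(525.9,5.3))
for n in('top','side'):
    im,d=grab_frame(n);c=calibration(n);E=np.array(c['extrinsics']);K=np.array(c['K'])
    for k,p in C.items():
        u,v=proj(n,(*p,22)).round().astype(int);o=[]
        for a in range(-3,4):
            for b in range(-3,4):
                z=d[v+b,u+a]
                if z>0:
                    q=E[:3,:3].T@(np.linalg.inv(K)@[u+a,v+b,1]*z-E[:3,3]);o.append(q)
        o=np.array(o);A=np.c_[o[:,:2]-o[:,:2].mean(0),np.ones(len(o))];f=np.linalg.lstsq(A,o[:,2],rcond=None)[0]
        print(n,k,len(o),'z',np.median(o[:,2]).round(1),'slope',f[:2].round(2))
"
```

```text
top red 49 z 25.5 slope [ 0.05 -0.1 ]
top blue 49 z 25.5 slope [0.03 0.07]
top white 49 z 25.6 slope [-0.08  0.02]
top black 49 z 25.8 slope [ 0.07 -0.02]
side red 49 z 23.7 slope [-0.15 -0.24]
side blue 49 z 23.9 slope [-0.03 -0.05]
side white 49 z 24.1 slope [ 0.03 -0.07]
side black 49 z 24.5 slope [ 0.02 -0.04]
```

The black dial reads within 0.6 mm of the other three, so all four watches are fully down.

```bash
python3 -c "
from workcell import *
print(close_job())"
```

```text
the job is handed in; nothing more can be done
None
```

I placed all four watches and handed the job in at about 26 s; the final images show each one flat, dial up and centred on its own cushion, the black one fully down with its crown in the notch. The arm never went near the dish; no verdict was returned.

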